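# Set the running clearance of a turntable bearing

## Task

First push the bearing block along the bench until it sits square and flush against both bars of the corner fence. Then screw its knurled brass cap down (clockwise from above) until it bottoms out, back it off a quarter turn for running clearance, and finish while still gripping the cap at that setting, with the block still snug in the corner. Leave the other parts on the bench where they are.

Things in the scene. Friction and masses are not known exactly. Their poses are not given: they have to be found in the camera images.
- fence: Corner fence: two steel bars, 20 mm wide, 24 high, 150 long, fixed to the bench as an L. Origin at the inner corner on the bench. One bar's inner face is its plane x = 0 (y from -130 to +20 mm), the other's is its plane y = 0 (x from -150 to 0 mm). The block belongs at negative x and y, so it is pushed towards the fence's +x and +y.
- block: Loose hollow-cast aluminium bearing block, 0.55 kg, slides easily. Plate 110 mm (x) by 90 mm (y), 26 high; origin at the centre of its underside. In its middle a round shoulder (40 mm across, up to z = 34) and a neck (26 across, up to 47) that carries the cap. Lies within 0.2 rad of parallel to the fence, x along x; flush in the corner its origin is at x = -55, y = -45 mm in the fence frame.
- cap: Knurled round brass cap, 33 mm across, 24 tall, on the block's vertical centre line, already started on its thread. Origin at the centre of its underside, 47.6 mm above the bench when bottomed out, 0.8 mm higher per rad short of that. Grip it round the rim from above; nothing on the block stands beside it above 34 mm. The dark line on top is only a witness mark.
- cap_thread (a joint): Turn of the cap on the block in rad; grows as the cap is turned clockwise seen from above (screwed down). Hard stop (bottomed out) at 2.60; a quarter turn back from there is 1.03. Starts between 0.1 and 1.1, so 1.5 to 2.5 rad to go. Turning takes 0.05 N m and it stays where left; the other end of its turn is -0.8.
- cover: Tin motor cover, an upturned box 130 x 90 x 50 mm, not to be disturbed. Origin at the centre of its underside.
- bracket: Chrome horn bracket, an angle with a foot 90 x 34 mm and an upright 66 mm high with a round boss (top at 83 mm), not to be disturbed. Origin under the middle of the foot.
- glass_knob: Green glass knob, 38 mm across and 34 mm tall, not to be disturbed. Origin at the centre of its underside.
- crank_nut: Plain round brass crank nut with a hole, 30 mm across and 14 mm tall, not to be disturbed. Origin at the centre of its underside.
Not all that is in view belongs to the job. What is shaped like the block but blue, purple or red is not meant.

How it is judged:
On the way, in this order (a step that is already met when the one before it is completed fails the run):
1. the block is square and flush against both bars of the fence (x of block in the frame of fence between -0.058 and -0.052 m and y of block in the frame of fence between -0.048 and -0.042 m and angle between the x axis of block and the x axis of fence, either way round below 0.04 rad and height (world z) of block below 0.004 m), for 0.2 s.
2. the cap is bottomed out on its thread (value of joint cap_thread above 2.52 rad), for 0.1 s.
At the end, for the whole second after the job is handed in: The fingers still grip the cap (over 3 N) and it is still, a quarter turn back from the bottomed-out stop (within 0.26 rad, 15 degrees), while the block lies still on the bench, square (within 0.04 rad) and within 3 mm of flush against both bars (all of step 1 and value of joint cap_thread between 0.769 and 1.289 rad and velocity of joint cap_thread between -0.1 and 0.1 rad/s and contact force between the fingers and cap above 3 N and linear speed of block below 0.02 m/s); the arm keeps its last pose, push and grip.
It fails at once if the motor cover is disturbed (moved over 15 mm) (distance of cover from where it was at the start of the episode above 0.015 m).
It fails at once if the horn bracket is disturbed (moved over 15 mm) (distance of bracket from where it was at the start of the episode above 0.015 m).
It fails at once if the glass knob is disturbed (moved over 15 mm) (distance of glass_knob from where it was at the start of the episode above 0.015 m).
It fails at once if the crank nut is disturbed (moved over 15 mm) (distance of crank_nut from where it was at the start of the episode above 0.015 m).
It also fails if it takes over 64 s, if anything falls off the work surface, if the arm or the gripper's body presses on something with over 40 N, if the wrist force passes 120 N, or if a joint passes its speed limit or range.

## Robot

A 7-joint arm with a two-finger parallel gripper is mounted at the origin on the work surface. World frame = base frame: x ahead of the robot, y to its left, z up, the work surface at z = 0. Lengths are in m, angles in rad, forces in N, time in s.
With the tool pointing down it reaches from about 0.425 to 0.925 m from the base axis. Payload 6.8 kg.
Tool frame: the origin (TCP) lies between the finger pads; the fingertips stand r.tip_extent ahead of it and the grasp point (between the pads) lies 5 mm behind it (r.tip_extent is the distance from the TCP to the fingertips, in m); y points along the fingers, x is the direction in which the jaws open and shut, and the axes are right-handed (so a half turn about y gives the same grasp; the last joint's range is limited). The gripper opens to 85 mm and grips with 20 to 120 N. Pads are 22 mm wide; open, the fingers measure 114 mm over their backs; the gripper's body (76 mm by 85 mm) begins 54 mm behind the grasp point. The pads swing forward as they close: fully open they stand 13 mm farther back than shut.
Start: joints at [-1.334, 0.477, 0.022, 1.555, -0.011, 1.109, -0.083], TCP at [0.228, 0.635, 0.245] pointing down, gripper open.
Joint ranges: [-2.96, 2.96], [-0.34, 2.1], [-1.41, 1.46], [0.24, 2.44], [-1.37, 4.51], [0.17, 1.92], [-2.96, 2.96]. Speed limits (rad/s): [2.39, 2.39, 3.14, 3.14, 3.14, 3.14, 3.14].

## Interface

Orientations are given as a rotation vector (axis times angle).
In Python, from bench import r gives the robot as it stands.
- The arm moves only by the tool send_rows, never from a script. Its argument "plan" is a list of rows, each a list of 5 numbers: the shift along the tool's x, y, z in cm, then the turn about the tool's y in degrees, then the opening, from 0 (shut) to 1 (fully open). In form: [[dx, dy, dz, spin, grip], ...]. A call has 1 to 12 rows; each row shifts and turns the commanded pose from where the row before left it, along the tool's axes as they then stand; what a row does not reach is not made up. A row lasts 1/8 s, in which the tool goes at most 62.5 mm and 10.7 degrees, less where a joint would pass 70% of its speed; a pose out of reach is approached as far as the arm can. A call is refused whole if a number of a shift passes 6.25 or a number of a turn 10.7, either way. A call with a gripper value outside its range is refused whole. The fingers move at their own pace and stop on an object; "force" is the grip in N (left out, the last holds). Time passes only in rows, so rows that do not move let the fingers close. It gives the time, the measured TCP pose, the force and the opening at its end, in the units of the state.
- r.get_obs(): the state, without advancing time (a new reading comes with each control period).
- r.grab_frame(name): name is "side" or "top"; returns a dict with "image" (420x560x3 uint8, red, green, blue), "camera_matrix" (3x3 intrinsics, pixels), "cam_to_world" (4x4, takes a point from camera to world coordinates). Camera axes: x right, y down, z forward; pixel columns grow to the right and rows downward; lengths in m; the calibration is good to about 2 mm. A picture is of the moment at which its call begins. There is no depth.
- r.hand_in(): hands the job in, once; it reports no verdict.
Trained networks look in the newest picture that a camera, given by its name, has taken for a name from the list of things; names that differ only in an ending like _2 or _b are one class to them, and where a whole thing is asked for, a point or a joint stands for the part that bears it (a point fixed in the world has none). Each returns a list of dicts, best first, with "p" (0 to 1); they miss things now and then, are a little off and sometimes report something else, mostly with a low value. They report only what shows in the picture. A call takes as long as a camera call. They do not tell look-alikes from the thing itself.
- r.recognise(camera, target): "rect" ([left, top, right, bottom] in pixels, round what is visible of it).
The state is a dict: "clock": time; "joints": joint angles; "qvel": joint speeds; "tau": joint torques, N m; "tcp_pos": TCP position; "orientation": TCP orientation; "contact_force": force on the tool from outside, world axes, zero at the start; "moment": the same for the moment, N m; "grip_width": finger opening in m.
Only numpy, scipy, OpenCV 4.12 (cv2) and the standard library are available. Lean on these libraries where they do the work, as an engineer would, in place of code of your own. Each camera call takes 0.05 s, during which the arm holds its last target.

## Working session

There is one attempt and no reset: what is moved stays moved. The work goes in short steps, Python scripts to look and compute and a tool call to move; the robot and the scene stay as the last step left them, time stands still between calls to the robot, and variables do not carry over. Pictures are saved under pics/ and viewed, and the job is handed in when it is done.

Besides the shell and the picture viewer there is one more tool, called after "Request:" as name(argument=value, ...) on one line, values as JSON. send_rows: Moves the arm, as the interface text tells. Its arguments: {"type":"object","properties":{"plan":{"type":"array","items":{"type":"array","items":{"type":"number"}}},"force":{"type":"number"}},"required":["plan"]}

```bash
ls; mkdir -p pics
python3 - <<'E'
from bench import r
import cv2
o=r.get_obs()
for k,v in o.items(): print(k,v)
print(r.tip_extent)
for n in("side","top"):
    f=r.grab_frame(n); cv2.imwrite(f"pics/{n}0.png",f["image"][:,:,::-1]); print(f["camera_matrix"],f["cam_to_world"])
    for t in("fence","block","cap","cover","bracket","glass_knob","crank_nut"):
        print(n,t,[(d["rect"],round(d["p"],2)) for d in r.recognise(n,t)])
E
```

```text
pics
clock 0.0
joints [-1.33410358  0.47780951  0.02236228  1.5564898  -0.01150874  1.10926561
 -0.0831208 ]
qvel [ 0.00061861 -0.0005883  -0.00095479 -0.00069294  0.00049199  0.00232008
 -0.00182708]
tau [ 6.27164500e-04 -5.96463668e+01  1.60892006e+00 -2.81177455e+01
  1.25754270e-02  9.45061678e-03 -6.17493470e-06]
tcp_pos [0.22798032 0.63472188 0.24430362]
orientation [-1.35402752 -0.95053518  0.95288916]
contact_force [-0.08977679 -0.56808478 -1.32530435]
moment [-0.04654089 -0.01487696 -0.02901116]
grip_width 0.08563156485783996
0.014
[[421.70606548   0.         275.15107787]
 [  0.         421.70606548 210.08606509]
 [  0.           0.           1.        ]] [[ 0.99620381 -0.0468837   0.07334777  0.5053371 ]
 [-0.08582436 -0.66994662  0.73743183 -0.87716917]
 [ 0.01456556 -0.74092742 -0.67142713  0.8274494 ]
 [ 0.          0.          0.          1.        ]]
side fence [([249.9, 190.9, 310.5, 233.0], 0.92), ([239.7, 121.2, 285.5, 153.0], 0.59)]
side block [([182.1, 221.8, 235.0, 269.7], 0.93), ([250.7, 190.0, 288.8, 229.5], 0.89), ([327.6, 207.5, 380.7, 245.5], 0.82), ([276.9
[... 800 characters left out ...]
, 289.8, 260.4], 0.64), ([422.6, 184.2, 460.9, 230.6], 0.44)]
top block [([284.2, 278.7, 338.8, 333.3], 0.81), ([308.5, 181.2, 360.6, 232.2], 0.7), ([266.0, 125.8, 309.7, 177.4], 0.59), ([68.9, 206.1, 134.8, 269.4], 0.41)]
top cap [([185.8, 288.8, 203.5, 299.1], 0.74), ([284.1, 135.8, 300.1, 153.6], 0.59), ([259.9, 227.5, 270.8, 242.5], 0.51), ([307.3, 296.2, 322.0, 314.1], 0.49), ([331.5, 199.6, 343.4, 213.1], 0.49)]
top cover [([68.7, 205.3, 132.6, 273.0], 0.8), ([428.6, 285.1, 443.8, 294.8], 0.64)]
top bracket [([426.9, 188.3, 459.8, 231.7], 0.57)]
top glass_knob [([128.6, 305.3, 147.1, 315.5], 0.73)]
top crank_nut [([69.1, 209.2, 133.5, 270.5], 0.7), ([431.1, 282.4, 445.5, 296.5], 0.56)]
```

View pics/side0.png

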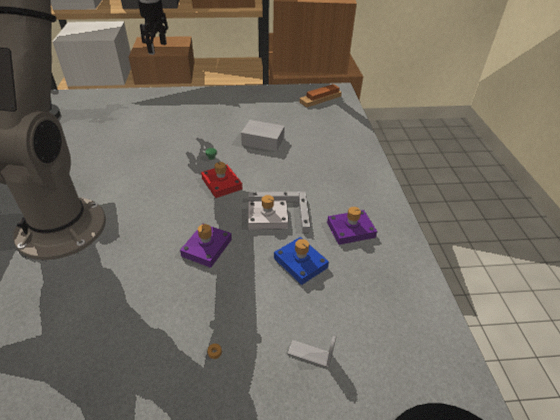

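View pics/top0.png

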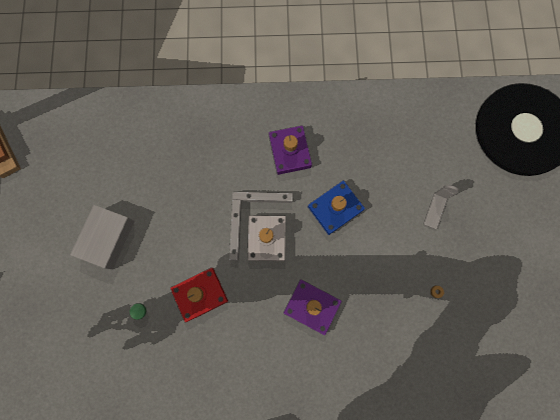

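Run:
```python
import cv2
a=cv2.imread("pics/top0.png")[180:275,215:305]; cv2.imwrite("pics/t_crop.png",cv2.resize(a,None,fx=6,fy=6,interpolation=cv2.INTER_CUBIC))
a=cv2.imread("pics/side0.png")[180:245,235:320]; cv2.imwrite("pics/s_crop.png",cv2.resize(a,None,fx=8,fy=8,interpolation=cv2.INTER_CUBIC))
```

```text
(no output)
```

View pics/t_crop.png

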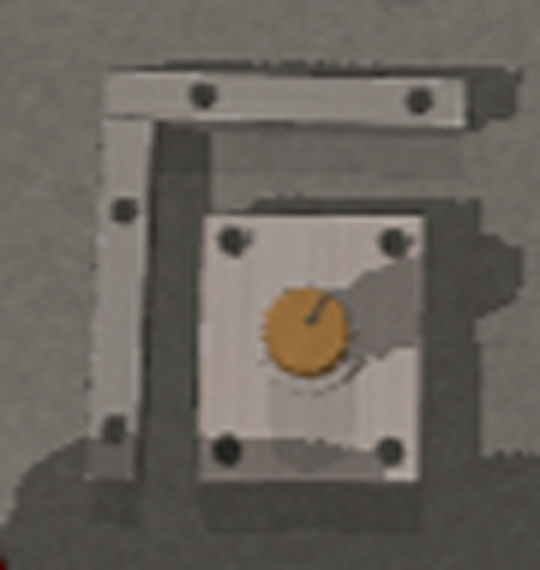

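View pics/s_crop.png

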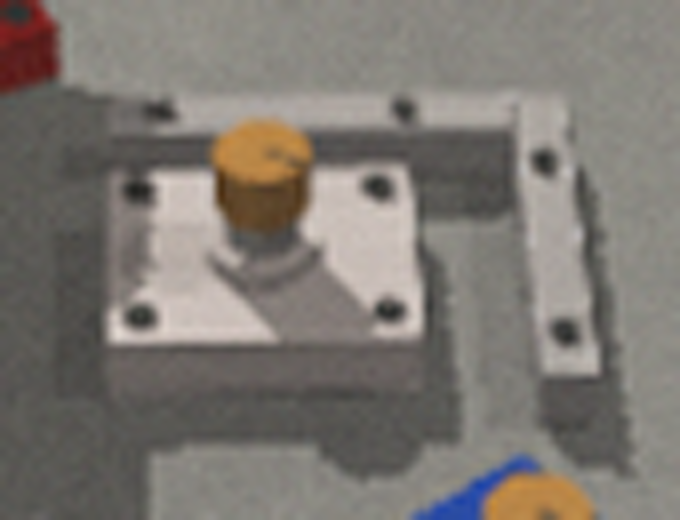

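```bash
cat > h.py <<'E'
import numpy as np
from bench import r
K={"top":(np.array([[408.89974002,0,278.89932026],[0,408.89974002,214.62237801],[0,0,1]]),np.array([[-0.02974416,-0.98055231,0.19399087,0.42995935],[-0.99955125,0.02986711,-0.0022916,-0.03090131],[-0.00354691,-0.19397198,-0.98100066,1.01606208],[0,0,0,1]])),
"side":(np.array([[421.70606548,0,275.15107787],[0,421.70606548,210.08606509],[0,0,1]]),np.array([[0.99620381,-0.0468837,0.07334777,0.5053371],[-0.08582436,-0.66994662,0.73743183,-0.87716917],[0.01456556,-0.74092742,-0.67142713,0.8274494],[0,0,0,1]]))}
def w(cam,uv,z):
    k,T=K[cam]; uv=np.atleast_2d(uv); d=np.c_[uv,np.ones(len(uv))]@np.linalg.inv(k).T@T[:3,:3].T
    c=T[:3,3]; return c+d*((z-c[2])/d[:,2])[:,None]
def px(cam,p):
    k,T=K[cam]; q=(np.atleast_2d(p)-T[:3,3])@T[:3,:3]@k.T; return q[:,:2]/q[:,2:]
E
python3 - <<'E'
from h import *
np.set_printoptions(precision=4,suppress=True)
T=lambda a:(np.array(a,float)+.5)/6-.5+[215,180]
S=lambda a:(np.array(a,float)+.5)/8-.5+[235,180]
print("blk top",w("top",T([(205,214),(425,214),(420,481),(198,481)]),.026))
print("blk side",w("side",S([(107,165),(410,165),(424,345),(107,343)]),.026))
print("fence top innr,xbar right end,ybar bottom, outer TL, outerBL,outerTR",w("top",T([(152,122),(465,128),(136,480),(103,72),(87,480),(465,76)]),.024))
print("fence side innr,xbar end, ybar, outer",w("side",S([(515,130),(541,375),(110,130),(570,95),(600,375)]),.024))
print("cap top",w("top",T([(306,333)]),.073),w("side",S([(263,155)]),.073))
for n,z in(("cover",.05),("bracket",.0),("glass_knob",.017),("crank_nut",.01)):
    pass
print("cover",w("top",[(100,208),(133,215),(105,268),(72,255)],.05))
print("bracket",w("top",[(437,195),(447,197),(434,229),(425,225)],.005), w("top",[(452,188)],.08))
print("knob,nut",w("top",[(138,311)],.02),w("top",[(437,292)],.01))
print("blue,purp,red",w("top",[(336,208),(291,150),(200,296),(313,306)],.026))
E
```

```text
blk top [[ 0.6264  0.0412  0.026 ]
 [ 0.6237 -0.0492  0.026 ]
 [ 0.5143 -0.0436  0.026 ]
 [ 0.517   0.0457  0.026 ]]
blk side [[ 0.5178  0.0512  0.026 ]
 [ 0.6275  0.0436  0.026 ]
 [ 0.6224 -0.0506  0.026 ]
 [ 0.5142 -0.0419  0.026 ]]
fence top innr,xbar right end,ybar bottom, outer TL, outerBL,outerTR [[ 0.6664  0.0628  0.024 ]
 [ 0.6599 -0.0671  0.024 ]
 [ 0.5183  0.0709  0.024 ]
 [ 0.6885  0.083   0.024 ]
 [ 0.5189  0.0907  0.024 ]
 [ 0.6821 -0.0679  0.024 ]]
fence side innr,xbar end, ybar, outer [[ 0.6685  0.0629  0.024 ]
 [ 0.6609 -0.066   0.024 ]
 [ 0.5197  0.0731  0.024 ]
 [ 0.6916  0.0815  0.024 ]
 [ 0.681  -0.0674  0.024 ]]
cap top [[ 0.5689 -0.0007  0.073 ]] [[ 0.5705 -0.0017  0.073 ]]
cover [[0.6505 0.3991 0.05  ]
 [0.6308 0.3185 0.05  ]
 [0.5056 0.3793 0.05  ]
 [0.5385 0.4591 0.05  ]]
bracket [[ 0.6685 -0.4363  0.005 ]
 [ 0.6625 -0.4611  0.005 ]
 [ 0.5815 -0.4197  0.005 ]
 [ 0.5923 -0.3982  0.005 ]] [[ 0.6667 -0.4434  0.08  ]]
knob,nut [[0.4039 0.3083 0.02  ]] [[ 0.4269 -0.4091  0.01  ]]
blue,purp,red [[ 0.6381 -0.175   0.026 ]
 [ 0.7925 -0.069   0.026 ]
 [ 0.4344  0.1601  0.026 ]
 [ 0.4033 -0.1072  0.026 ]]
```

```bash
cat >> h.py <<'E'
from scipy.spatial.transform import Rotation as Ro
def st(tgt=None):
    o=r.get_obs(); R=Ro.from_rotvec(o["orientation"]).as_matrix()
    print("t%.2f"%o["clock"],"tcp",o["tcp_pos"].round(4) if hasattr(o["tcp_pos"],'round') else o["tcp_pos"],"F",np.round(o["contact_force"],1),"M",np.round(o["moment"],2),"w",round(o["grip_width"],4),"q",np.round(o["joints"],2))
    print("R cols x,y,z:",R.T.round(3).tolist())
    if tgt is not None: print("tool delta cm",(R.T@(np.array(tgt)-o["tcp_pos"])*100).round(2))
E
python3 -c "
from h import *
st([.57,-.001,.2])"
```

```text
t0.80 tcp [0.2282 0.6353 0.2453] F [ 0.4  0.  -0.7] M [-0.01 -0.02 -0.04] w 0.0857 q [-1.33  0.48  0.02  1.56 -0.01  1.11 -0.08]
R cols x,y,z: [[0.338, 0.941, 0.0], [0.0, 0.0, -1.0], [-0.941, 0.338, 0.0]]
tool delta cm [-48.33   4.53 -53.68]
```

Request:
send_rows(plan=[[-4, 0, -4.5, 0, 1], [-4, 0, -4.5, 0, 1], [-4, 0, -4.5, 0, 1], [-4, 0, -4.5, 0, 1], [-4, 0, -4.5, 0, 1], [-4, 0, -4.5, 0, 1], [-4, 0, -4.5, 0, 1], [-4, 0, -4.5, 0, 1], [-4, 0, -4.5, 0, 1], [-4, 0, -4.5, 0, 1], [-4, 0, -4.5, 0, 1], [-4, 0, -4.5, 0, 1]], force=40)

```text
clock: 2.3
tcp_pos: [0.575, -0.0006, 0.2457]
orientation: [-1.353, -0.953, 0.951]
contact_force: [0.4, -0.3, 0.1]
grip_width: 0.0853
```

```bash
python3 -c "
from h import *
st([.57,-.001,.13])"
```

```text
t2.30 tcp [ 0.575  -0.0006  0.2457] F [ 0.4 -0.3  0.1] M [ 0.04 -0.05 -0.01] w 0.0853 q [-0.39  0.32  0.35  1.82 -0.13  1.02  1.24]
R cols x,y,z: [[0.338, 0.941, 0.001], [0.001, 0.0, -1.0], [-0.941, 0.338, -0.001]]
tool delta cm [-0.22 11.57  0.46]
```

Request:
send_rows(plan=[[-0.2, 3, 0.5, 0, 1], [0, 3, 0, 0, 1], [0, 3, 0, 0, 1], [0, 3, 0, 0, 1], [0, 0, 0, 0, 1]])

```text
clock: 2.92
tcp_pos: [0.5671, 0.0008, 0.1235]
orientation: [-1.351, -0.948, 0.955]
contact_force: [-0.7, -0.2, 0.2]
grip_width: 0.0856
```

```bash
python3 -c "
from h import *
import cv2
st([.57,-.001,.055])
for n in('top','side'):
    f=r.grab_frame(n)['image'][:,:,::-1]
    c=f[170:285,205:345]; cv2.imwrite('pics/%s1.png'%n,cv2.resize(c,None,fx=5,fy=5,interpolation=cv2.INTER_CUBIC))
"
```

```text
t2.92 tcp [0.5671 0.0008 0.1235] F [-0.7 -0.2  0.2] M [ 0.03 -0.06 -0.05] w 0.0856 q [-0.35  0.46  0.31  1.94 -0.2   0.77  1.29]
R cols x,y,z: [[0.338, 0.941, -0.002], [-0.004, -0.001, -1.0], [-0.941, 0.338, 0.004]]
tool delta cm [-0.06  6.85 -0.36]
```

View pics/side1.png

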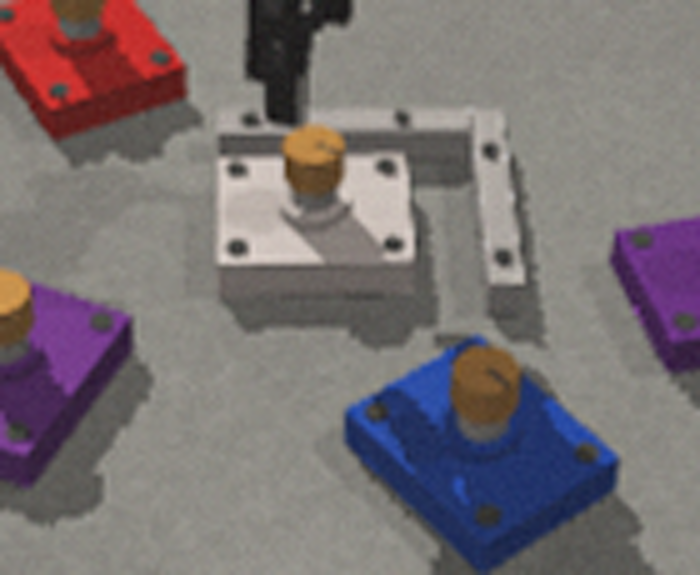

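View pics/top1.png

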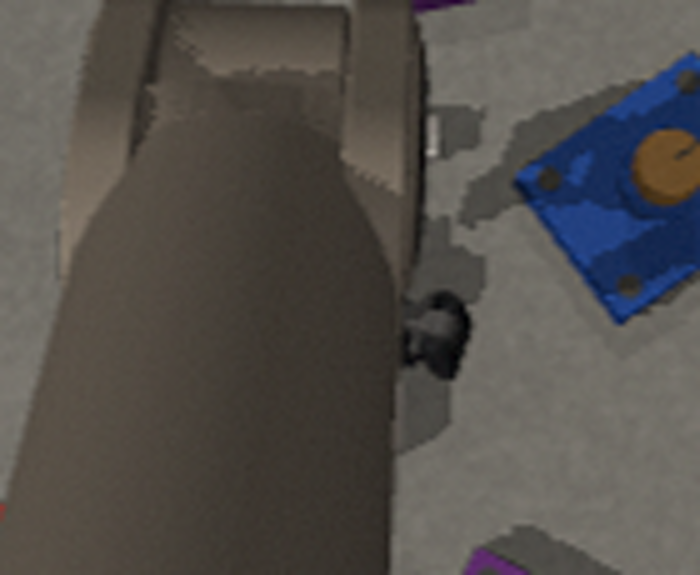

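Request:
send_rows(plan=[[0, 1.8, -0.3, 0, 1], [0, 1.8, 0, 0, 1], [0, 1.8, 0, 0, 1], [0, 1.4, 0, 0, 1], [0, 0, 0, 0, 1], [0, 0, 0, 0, 1]])

```text
clock: 3.78
tcp_pos: [0.5718, -0.0003, 0.0575]
orientation: [-1.353, -0.952, 0.951]
contact_force: [0.2, -0.4, 0.8]
grip_width: 0.0856
```

```bash
python3 -c "
from h import *
import cv2
st([.57,-.001,.055])
for n in('side',):
    f=r.grab_frame(n)['image'][:,:,::-1]
    c=f[150:265,205:345]; cv2.imwrite('pics/%s2.png'%n,cv2.resize(c,None,fx=5,fy=5,interpolation=cv2.INTER_CUBIC))
"
```

```text
t3.77 tcp [ 5.718e-01 -3.000e-04  5.750e-02] F [ 0.2 -0.4  0.8] M [ 0.09  0.04 -0.  ] w 0.0856 q [-0.31  0.57  0.27  1.96 -0.24  0.64  1.33]
R cols x,y,z: [[0.338, 0.941, 0.0], [0.0, -0.0, -1.0], [-0.941, 0.338, -0.0]]
tool delta cm [-0.13  0.25  0.15]
```

View pics/side2.png

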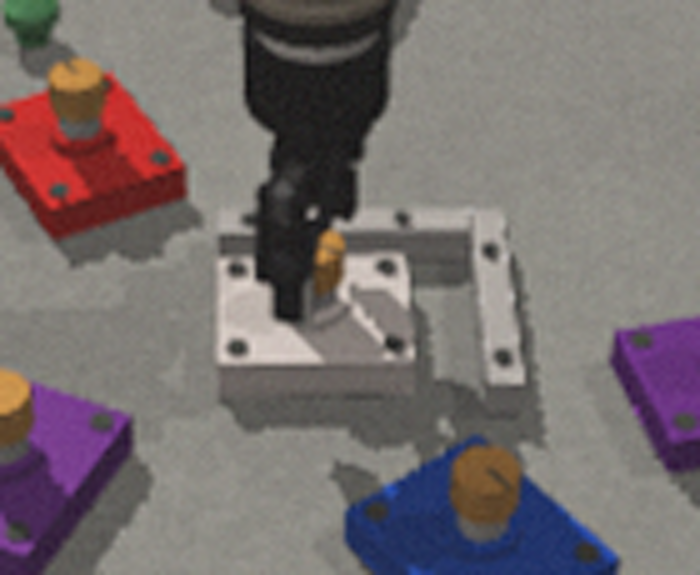

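Request:
send_rows(plan=[[0, 0.3, 0.1, 0, 1], [0, 0, 0, 0, 0], [0, 0, 0, 0, 0], [0, 0, 0, 0, 0], [0, 0, 0, 0, 0], [0, 0, 0, 0, 0], [0, 0, 0, 0, 0], [0, 0, 0, 0, 0]], force=40)

```text
clock: 4.82
tcp_pos: [0.5707, 0.0002, 0.0545]
orientation: [-1.353, -0.952, 0.951]
contact_force: [-0.6, 0.6, 3.6]
grip_width: 0.031
```

```bash
python3 -c "
from h import *
import cv2
st([.61,.021,.0548])
for n in('side',):
    f=r.grab_frame(n)['image'][:,:,::-1]
    c=f[150:265,205:345]; cv2.imwrite('pics/%s3.png'%n,cv2.resize(c,None,fx=5,fy=5,interpolation=cv2.INTER_CUBIC))
"
```

```text
t4.83 tcp [5.707e-01 2.000e-04 5.450e-02] F [-0.6  0.6  3.6] M [ 0.11  0.12 -0.02] w 0.031 q [-0.31  0.57  0.27  1.96 -0.24  0.64  1.33]
R cols x,y,z: [[0.338, 0.941, 0.0], [0.0, 0.0, -1.0], [-0.941, 0.338, -0.0]]
tool delta cm [ 3.28 -0.03 -2.99]
```

View pics/side3.png

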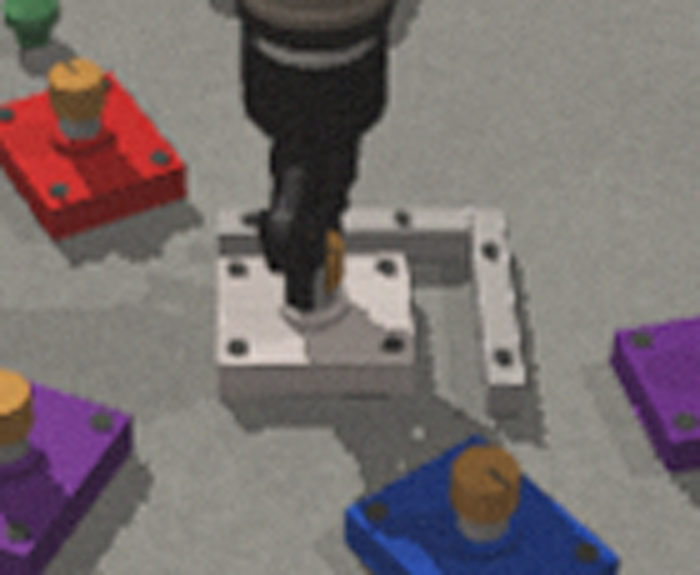

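Request:
send_rows(plan=[[0.4, 0, -0.4, 0, 0], [0.6, 0, -0.5, 0, 0], [0.6, 0, -0.5, 0, 0], [0.6, 0, -0.5, 0, 0], [0.5, 0, -0.5, 0, 0], [0.3, 0, -0.3, 0, 0], [0, 0, 0, 0, 0], [0, 0, 0, 0, 0]])

```text
clock: 5.88
tcp_pos: [0.6054, 0.0181, 0.0543]
orientation: [-1.353, -0.949, 0.953]
contact_force: [-4.4, -1.8, 7.3]
grip_width: 0.0308
```

```bash
python3 -c "
from h import *
import cv2
st([.61,.021,.0548])
for n in('side',):
    f=r.grab_frame(n)['image'][:,:,::-1]
    c=f[150:265,205:345]; cv2.imwrite('pics/%s4.png'%n,cv2.resize(c,None,fx=5,fy=5,interpolation=cv2.INTER_CUBIC))
"
```

```text
t5.88 tcp [0.6054 0.0181 0.0543] F [-4.4 -1.8  7.3] M [-0.45  0.73  0.04] w 0.0308 q [-0.33  0.62  0.27  1.88 -0.24  0.68  1.3 ]
R cols x,y,z: [[0.339, 0.941, -0.002], [-0.002, -0.001, -1.0], [-0.941, 0.339, 0.001]]
tool delta cm [ 0.43 -0.05 -0.34]
```

View pics/side4.png

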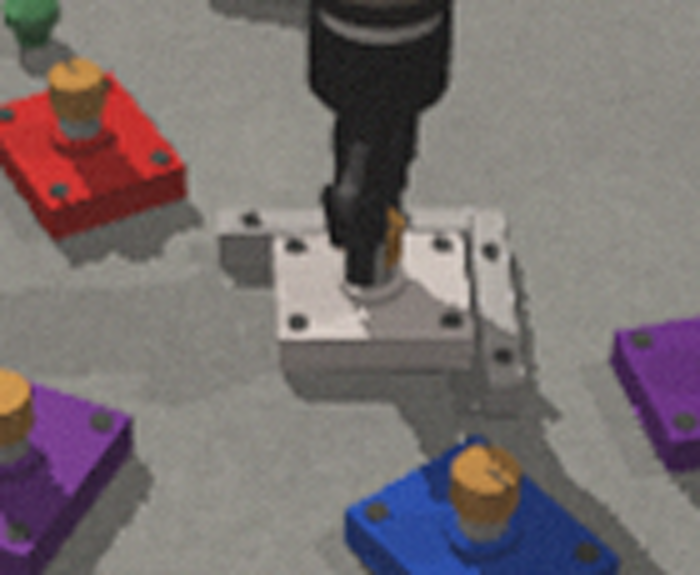

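Request:
send_rows(plan=[[0.15, -0.05, -0.15, 0, 0], [0.2, 0, -0.15, 0, 0], [0.2, 0, -0.1, 0, 0], [0, 0, 0, 0, 0], [0, 0, 0, 0, 0]])

```text
clock: 6.55
tcp_pos: [0.6107, 0.0217, 0.0544]
orientation: [-1.353, -0.948, 0.953]
contact_force: [-5.6, -4.7, 5.9]
grip_width: 0.0309
```

```bash
python3 -c "
from h import *
import cv2
st([.61,.021,.0548])
for n in('side',):
    f=r.grab_frame(n)['image'][:,:,::-1]
    c=f[180:245,235:320]; cv2.imwrite('pics/%s5.png'%n,cv2.resize(c,None,fx=8,fy=8,interpolation=cv2.INTER_CUBIC))
"
```

```text
t6.55 tcp [0.6107 0.0217 0.0544] F [-5.6 -4.7  5.9] M [-0.94  1.08 -0.04] w 0.0309 q [-0.34  0.62  0.27  1.86 -0.25  0.69  1.3 ]
R cols x,y,z: [[0.339, 0.941, -0.002], [-0.002, -0.001, -1.0], [-0.941, 0.339, 0.002]]
tool delta cm [-0.09 -0.04  0.04]
```

View pics/side5.png

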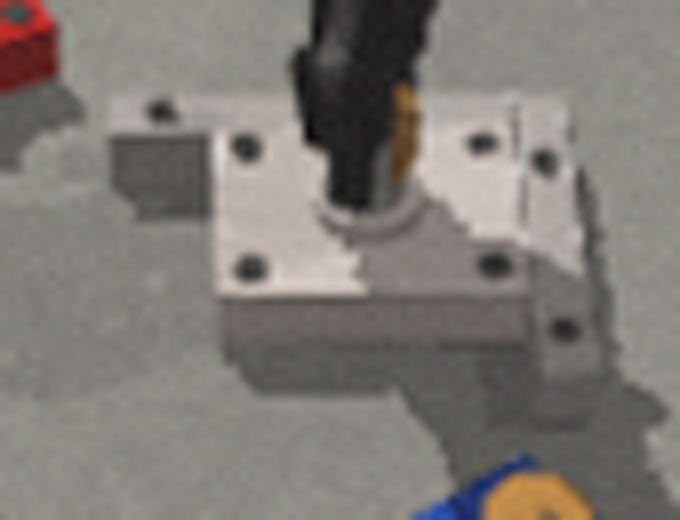

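Request:
send_rows(plan=[[0.13, 0, -0.06, 0, 0], [0.13, 0, -0.06, 0, 0], [0, 0, 0, 0, 0], [0, 0, 0, 0, 0]])

```text
clock: 7.1
tcp_pos: [0.6112, 0.0221, 0.0543]
orientation: [-1.353, -0.945, 0.955]
contact_force: [-9.6, -7.8, 8.6]
grip_width: 0.031
```

```bash
python3 -c "
from h import *
st([.61,.021,.0548])
"
```

```text
t7.10 tcp [0.6112 0.0221 0.0543] F [-9.6 -7.8  8.6] M [-1.54  1.96 -0.02] w 0.031 q [-0.34  0.62  0.27  1.86 -0.24  0.7   1.3 ]
R cols x,y,z: [[0.34, 0.94, -0.005], [-0.005, -0.003, -1.0], [-0.94, 0.34, 0.004]]
tool delta cm [-0.15 -0.05  0.07]
```

Request:
send_rows(plan=[[0.13, 0, -0.06, 0, 0], [0.13, 0, -0.06, 0, 0], [0, 0, 0, 0, 0], [0, 0, 0, 0, 0]])

```text
clock: 7.6
tcp_pos: [0.6113, 0.0223, 0.0541]
orientation: [-1.353, -0.94, 0.957]
contact_force: [-14.3, -10.5, 13.0]
grip_width: 0.0308
```

```bash
python3 -c "
from h import *
import cv2
st([.61,.021,.0548])
for n in('side',):
    f=r.grab_frame(n)['image'][:,:,::-1]
    c=f[180:245,235:320]; cv2.imwrite('pics/%s6.png'%n,cv2.resize(c,None,fx=8,fy=8,interpolation=cv2.INTER_CUBIC))
"
```

```text
t7.60 tcp [0.6113 0.0223 0.0541] F [-14.3 -10.5  13. ] M [-2.25  2.98 -0.03] w 0.0308 q [-0.34  0.63  0.27  1.86 -0.24  0.7   1.29]
R cols x,y,z: [[0.341, 0.94, -0.007], [-0.009, -0.005, -1.0], [-0.94, 0.341, 0.007]]
tool delta cm [-0.16 -0.07  0.08]
```

View pics/side6.png

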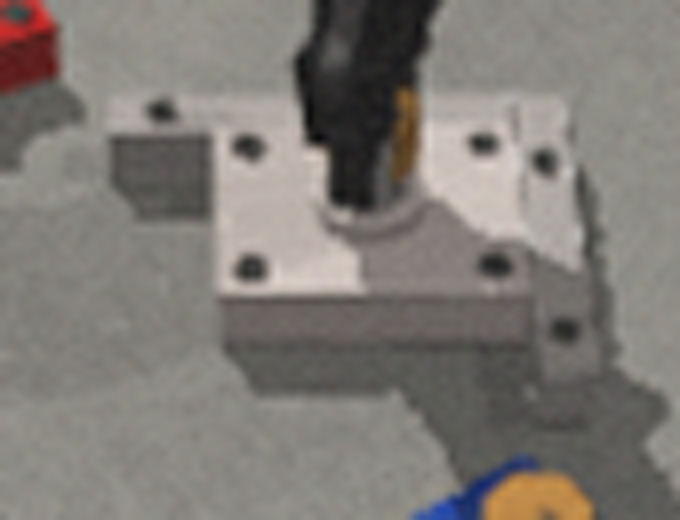

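```bash
python3 -c "
from h import *
th=-.054;c,s=np.cos(th),np.sin(th);R=np.array([[c,-s],[s,c]])
P=[[*(R@p+[.6675,.063]),.026] for p in np.array([(-.11,-.09),(0,-.09),(-.11,0)])]
print(((px('side',P)-[235,180]+.5)*8-.5).round())
"
```

```text
[[216. 296.]
 [531. 292.]
 [214. 129.]]
```

Request:
send_rows(plan=[[0, 0.01, 0, 5, 0], [0, 0.01, 0, 10, 0], [0, 0.01, 0, 10, 0], [0, 0.01, 0, 10, 0], [0, 0.02, 0, 10, 0], [0, 0.01, 0, 10, 0], [0, 0, 0, 0, 0]])

```text
clock: 8.52
tcp_pos: [0.6115, 0.0224, 0.0534]
orientation: [-1.565, -0.198, 0.212]
contact_force: [-14.5, -11.2, 13.1]
grip_width: 0.0313
```

```bash
python3 -c "
from h import *
import cv2
st([.61,.021,.0548])
for n in('side',):
    f=r.grab_frame(n)['image'][:,:,::-1]
    c=f[180:245,235:320]; cv2.imwrite('pics/%s7.png'%n,cv2.resize(c,None,fx=8,fy=8,interpolation=cv2.INTER_CUBIC))
"
```

```text
t8.53 tcp [0.6115 0.0224 0.0534] F [-14.5 -11.2  13.1] M [-2.2   2.96 -0.15] w 0.0313 q [-0.52  0.68  0.53  1.87 -0.48  0.73  0.54]
R cols x,y,z: [[0.966, 0.258, -0.009], [-0.008, -0.005, -1.0], [-0.258, 0.966, -0.003]]
tool delta cm [-0.18 -0.14 -0.09]
```

View pics/side7.png

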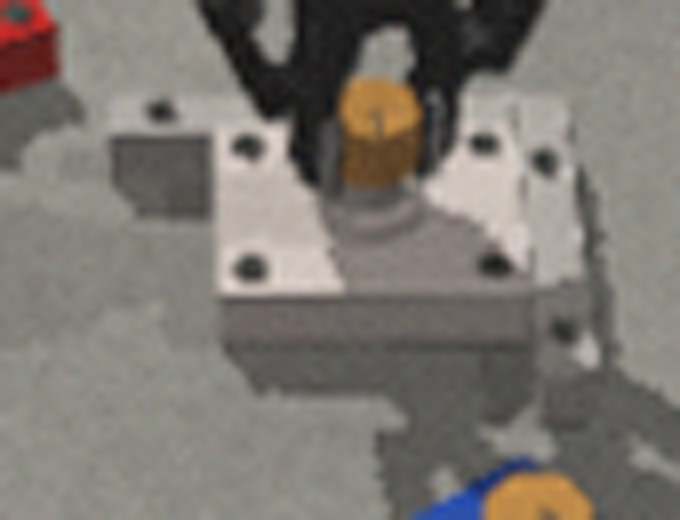

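Request:
send_rows(plan=[[0, 0.01, 0, 10, 0], [0, 0.01, 0, 10, 0], [0, 0, 0, 0, 0]])

```text
clock: 8.95
tcp_pos: [0.6115, 0.0223, 0.0531]
orientation: [-1.575, 0.076, -0.063]
contact_force: [-14.2, -10.0, 11.1]
grip_width: 0.0309
```

```bash
python3 -c "
from h import *
st()"
```

```text
t8.95 tcp [0.6115 0.0223 0.0531] F [-14.2 -10.   11.1] M [-2.11  2.89 -0.06] w 0.0309 q [-0.58  0.7   0.62  1.87 -0.57  0.76  0.26]
R cols x,y,z: [[0.996, -0.088, -0.008], [-0.008, -0.005, -1.0], [0.088, 0.996, -0.006]]
```

Request:
send_rows(plan=[[0, 0.01, 0, 10, 0], [0, 0.01, 0, 0, 0], [0, 0, 0, 0, 0]])

```text
clock: 9.32
tcp_pos: [0.6116, 0.0224, 0.053]
orientation: [-1.567, 0.211, -0.2]
contact_force: [-13.7, -10.4, 10.6]
grip_width: 0.0309
```

```bash
python3 -c "
from h import *
st()"
```

```text
t9.32 tcp [0.6116 0.0224 0.053 ] F [-13.7 -10.4  10.6] M [-2.16  2.85 -0.1 ] w 0.0309 q [-0.61  0.72  0.66  1.87 -0.61  0.77  0.13]
R cols x,y,z: [[0.966, -0.258, -0.006], [-0.008, -0.005, -1.0], [0.258, 0.966, -0.006]]
```

Request:
send_rows(plan=[[0, 0.01, 0, 10, 0], [0, 0.01, 0, 0, 0], [0, 0, 0, 0, 0]])

```text
clock: 9.7
tcp_pos: [0.6116, 0.0223, 0.0529]
orientation: [-1.55, 0.347, -0.337]
contact_force: [-14.7, -10.6, 11.6]
grip_width: 0.0308
```

```bash
python3 -c "
from h import *
st()"
```

```text
t9.70 tcp [0.6116 0.0223 0.0529] F [-14.7 -10.6  11.6] M [-2.14  2.84 -0.05] w 0.0308 q [-0.64  0.74  0.7   1.88 -0.65  0.78 -0.01]
R cols x,y,z: [[0.907, -0.422, -0.005], [-0.008, -0.005, -1.0], [0.422, 0.907, -0.007]]
```

Request:
send_rows(plan=[[0, 0.01, 0, 10, 0], [0, 0.01, 0, 0, 0], [0, 0, 0, 0, 0]])

```text
clock: 10.07
tcp_pos: [0.6117, 0.0223, 0.0528]
orientation: [-1.524, 0.483, -0.474]
contact_force: [-14.4, -10.4, 11.2]
grip_width: 0.0312
```

```bash
python3 -c "
from h import *
st()"
```

```text
t10.07 tcp [0.6117 0.0223 0.0528] F [-14.4 -10.4  11.2] M [-2.06  2.87 -0.09] w 0.0312 q [-0.66  0.75  0.74  1.88 -0.7   0.8  -0.15]
R cols x,y,z: [[0.819, -0.573, -0.003], [-0.007, -0.005, -1.0], [0.573, 0.819, -0.008]]
```

105° so far, no torque jump yet.

Request:
send_rows(plan=[[0, 0.01, 0, 10, 0], [0, 0.01, 0, 0, 0], [0, 0, 0, 0, 0]])

```text
clock: 10.45
tcp_pos: [0.6117, 0.0223, 0.0526]
orientation: [-1.49, 0.618, -0.61]
contact_force: [-13.7, -10.3, 11.6]
grip_width: 0.031
```

```bash
python3 -c "
from h import *
import cv2
st()
f=r.grab_frame('side')['image'][:,:,::-1]
c=f[180:245,235:320]; cv2.imwrite('pics/side8.png',cv2.resize(c,None,fx=8,fy=8,interpolation=cv2.INTER_CUBIC))
"
```

```text
t10.45 tcp [0.6117 0.0223 0.0526] F [-13.7 -10.3  11.6] M [-2.11  2.92 -0.08] w 0.031 q [-0.69  0.77  0.79  1.88 -0.74  0.82 -0.29]
R cols x,y,z: [[0.708, -0.707, -0.002], [-0.007, -0.005, -1.0], [0.707, 0.708, -0.008]]
```

View pics/side8.png

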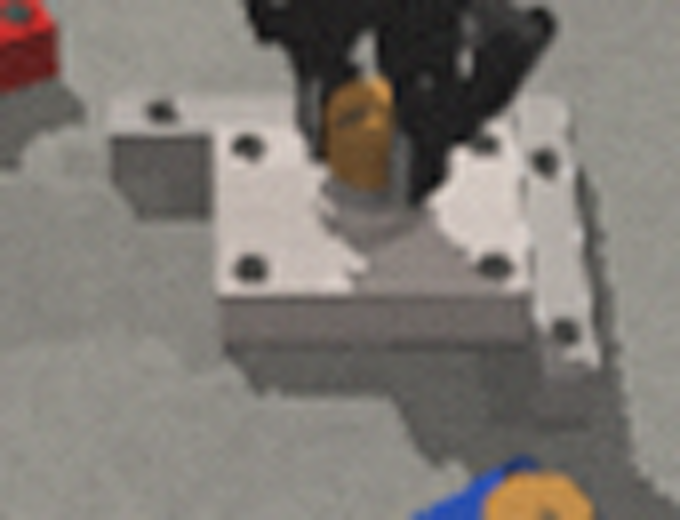

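Request:
send_rows(plan=[[0, 0.01, 0, 10, 0], [0, 0.01, 0, 0, 0], [0, 0, 0, 0, 0]])

```text
clock: 10.88
tcp_pos: [0.613, 0.0231, 0.0526]
orientation: [-1.445, 0.749, -0.746]
contact_force: [-10.4, -8.7, 7.7]
grip_width: 0.0312
```

```bash
python3 -c "
from h import *
st()"
```

```text
t10.88 tcp [0.613  0.0231 0.0526] F [-10.4  -8.7   7.7] M [-1.81  2.2   0.2 ] w 0.0312 q [-0.71  0.79  0.83  1.88 -0.78  0.83 -0.43]
R cols x,y,z: [[0.575, -0.818, 0.001], [-0.005, -0.005, -1.0], [0.818, 0.575, -0.007]]
```

```bash
python3 -c "
from h import *
import cv2
f=r.grab_frame('side')['image'][:,:,::-1]
c=f[180:245,235:320]; cv2.imwrite('pics/side9.png',cv2.resize(c,None,fx=8,fy=8,interpolation=cv2.INTER_CUBIC))
st()
"
```

```text
t10.93 tcp [0.613  0.0232 0.0526] F [-11.3  -8.7   8.5] M [-1.87  2.16  0.27] w 0.0313 q [-0.71  0.79  0.83  1.88 -0.78  0.83 -0.43]
R cols x,y,z: [[0.575, -0.818, 0.001], [-0.005, -0.005, -1.0], [0.818, 0.575, -0.007]]
```

View pics/side9.png

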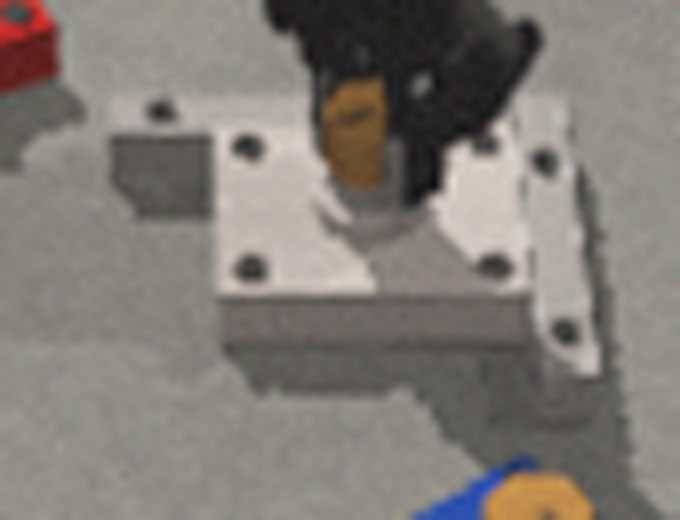

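Request:
send_rows(plan=[[0, 0, 0, 0, 0], [0, 0, 0, 4, 0], [0, 0, 0, 4, 0], [0, 0, 0, 0, 0]], force=55)

```text
clock: 11.42
tcp_pos: [0.6144, 0.0235, 0.0527]
orientation: [-1.403, 0.853, -0.855]
contact_force: [-6.2, -9.4, 6.0]
grip_width: 0.0306
```

```bash
python3 -c "
from h import *
import cv2
f=r.grab_frame('side')['image'][:,:,::-1]
c=f[180:245,235:320]; cv2.imwrite('pics/side10.png',cv2.resize(c,None,fx=8,fy=8,interpolation=cv2.INTER_CUBIC))
st()
"
```

```text
t11.47 tcp [0.6144 0.0235 0.0528] F [-6.6 -9.2  5.4] M [-1.9   1.34  0.44] w 0.0302 q [-0.73  0.81  0.86  1.88 -0.81  0.85 -0.54]
R cols x,y,z: [[0.457, -0.889, 0.004], [-0.002, -0.005, -1.0], [0.889, 0.457, -0.004]]
```

View pics/side10.png

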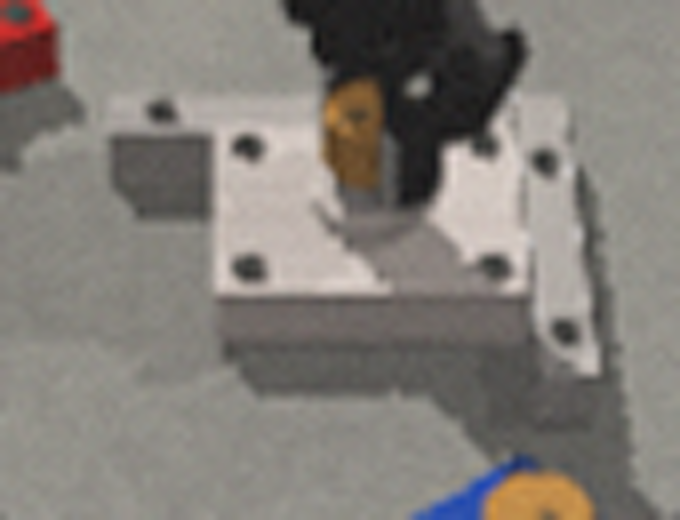

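Request:
send_rows(plan=[[0, 0, 0, -5, 0], [0, -0.01, 0, -10, 0], [0, -0.01, 0, -10, 0], [0, -0.02, 0, -10, 0], [0, -0.01, 0, -10, 0], [0, 0, 0, 0, 0]])

```text
clock: 12.22
tcp_pos: [0.6127, 0.0255, 0.0531]
orientation: [-1.558, 0.247, -0.238]
contact_force: [-12.7, -4.1, 11.1]
grip_width: 0.0308
```

```bash
python3 -c "
from h import *
import cv2
f=r.grab_frame('side')['image'][:,:,::-1]
c=f[180:245,235:320]; cv2.imwrite('pics/side11.png',cv2.resize(c,None,fx=8,fy=8,interpolation=cv2.INTER_CUBIC))
st()
"
```

```text
t12.28 tcp [0.6126 0.0255 0.0531] F [-13.4  -4.   11.8] M [-0.89  2.53  0.03] w 0.0308 q [-0.62  0.72  0.67  1.87 -0.63  0.77  0.09]
R cols x,y,z: [[0.952, -0.306, -0.006], [-0.006, -0.001, -1.0], [0.306, 0.952, -0.002]]
```

View pics/side11.png

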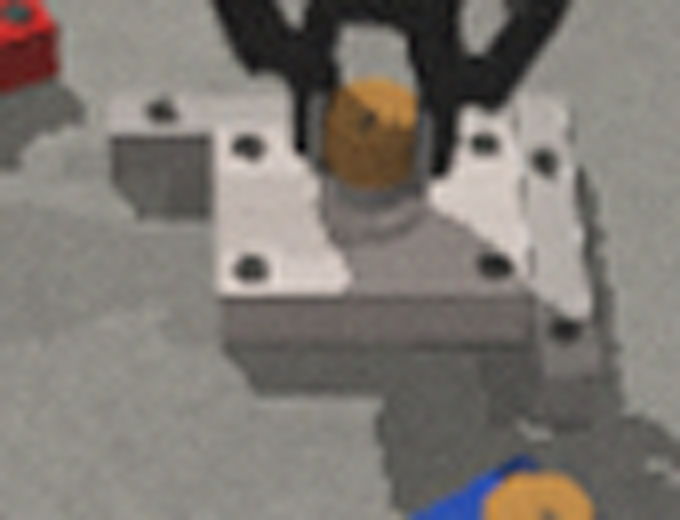

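Request:
send_rows(plan=[[-0.06, -0.01, 0.2, -10, 0], [0, -0.02, 0, -10, 0], [0, -0.01, 0, -10, 0], [0, -0.01, 0, -10, 0], [0, -0.01, 0, -7, 0], [0, 0, 0, 0, 0], [0, 0, 0, 0, 0]])

```text
clock: 13.15
tcp_pos: [0.6098, 0.0253, 0.0534]
orientation: [-1.533, -0.388, 0.407]
contact_force: [-19.7, -8.0, 20.1]
grip_width: 0.0305
```

```bash
python3 -c "
from h import *
import cv2
f=r.grab_frame('side')['image'][:,:,::-1]
c=f[180:245,235:320]; cv2.imwrite('pics/side12.png',cv2.resize(c,None,fx=8,fy=8,interpolation=cv2.INTER_CUBIC))
t=r.grab_frame('top')['image'][:,:,::-1]
cv2.imwrite('pics/top12.png',t)
st()
ims=[cv2.resize(cv2.imread('pics/side%d.png'%i)[60:220,260:480],None,fx=1.8,fy=1.8) for i in (7,8,10,12)]
cv2.imwrite('pics/cmp.png',cv2.vconcat([cv2.hconcat(ims[:2]),cv2.hconcat(ims[2:])]))
"
```

```text
t13.25 tcp [0.6098 0.0253 0.0534] F [-20.3  -7.9  19.9] M [-1.79  4.11 -0.1 ] w 0.0307 q [-0.48  0.66  0.46  1.87 -0.42  0.73  0.73]
R cols x,y,z: [[0.874, 0.486, -0.012], [-0.012, -0.003, -1.0], [-0.486, 0.874, 0.004]]
```

View pics/side12.png

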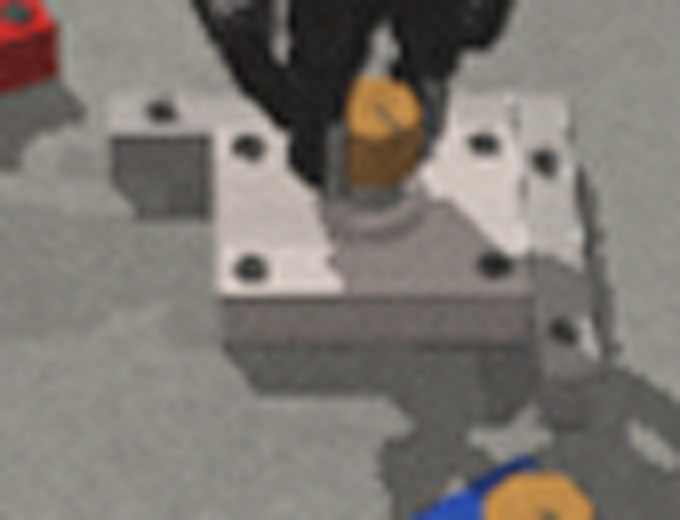

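View pics/cmp.png

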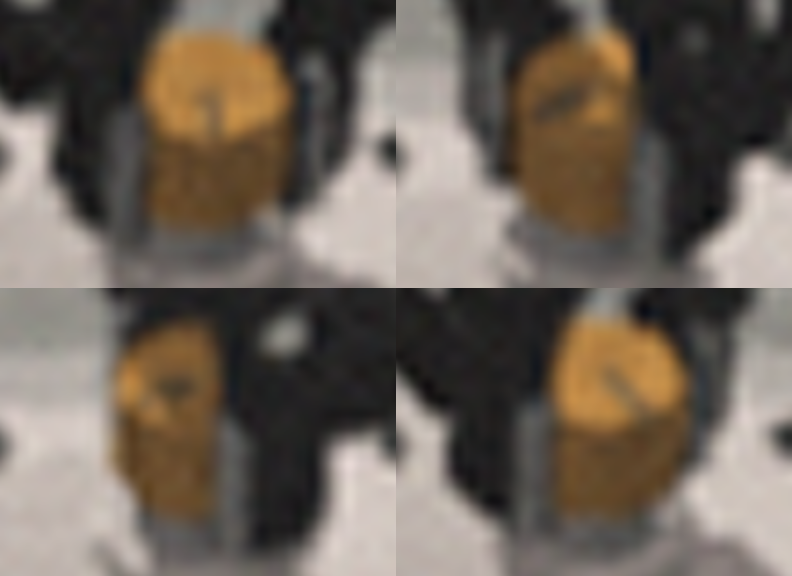

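View pics/top12.png

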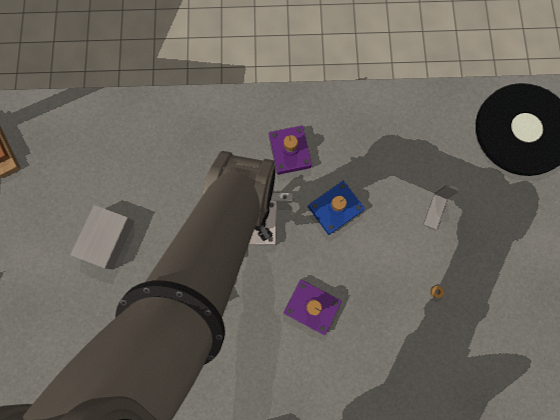

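```bash
python3 -c "
from h import *
def az(cam,a,b,f,off,z=.072):
    P=w(cam,np.array([a,b],float)/f+off,z); d=P[1]-P[0]; return np.degrees(np.arctan2(d[1],d[0])).round(1)
o=np.array([235,180])
print('init top',az('top',(308,322),(327,295),6,[215,180]),'side',az('side',(265,152),(303,165),8,o))
S=lambda x,y,c,rw:((x-396*c)/1.8+260,(y-288*rw)/1.8+60)
print('p7',az('side',S(213,90,0,0),S(213,135,0,0),8,o))
print('p8',az('side',S(592,83,1,0),S(540,108,1,0),8,o))
print('p12',az('side',S(608,370,1,1),S(648,415,1,1),8,o))
import cv2
for i in (8,9,10):
    pass
ims=[cv2.resize(cv2.imread('pics/side%d.png'%i)[60:200,290:440],None,fx=2.5,fy=2.5,interpolation=cv2.INTER_CUBIC) for i in (9,10)]
cv2.imwrite('pics/cmp2.png',cv2.hconcat(ims))
"
```

```text
init top -36.4 side -31.7
p7 -95.6
p8 -147.7
p12 -65.5
```

View pics/cmp2.png

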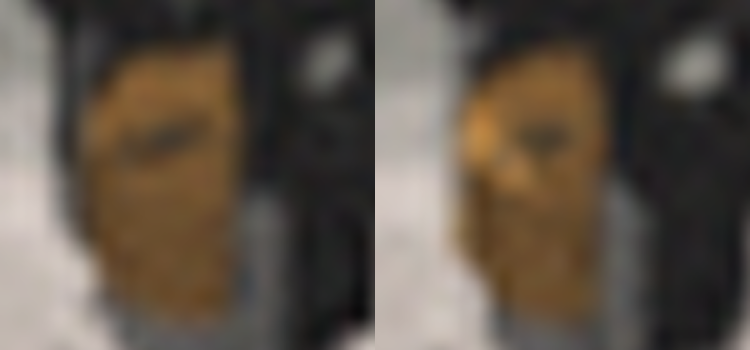

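Request:
send_rows(plan=[[0, 0, 0, 0, 0], [0, 0, 0, 0, 0], [0, 0, 0, 0, 0], [0, 0, 0, 0, 0]])

```text
clock: 13.75
tcp_pos: [0.6098, 0.0253, 0.0535]
orientation: [-1.534, -0.388, 0.407]
contact_force: [-21.0, -8.9, 19.7]
grip_width: 0.0305
```

```bash
python3 -c "
from h import *
st()
print(r.hand_in())
"
```

```text
t13.75 tcp [0.6098 0.0253 0.0535] F [-21.   -8.9  19.7] M [-1.76  4.1  -0.04] w 0.0305 q [-0.48  0.66  0.46  1.87 -0.42  0.73  0.73]
R cols x,y,z: [[0.874, 0.486, -0.012], [-0.012, -0.003, -1.0], [-0.486, 0.874, 0.004]]
the job is handed in; nothing more can be done
None
```

The job is handed in at 13.8 s. My checks say every step was met, though the interface gives no verdict.

I gripped the cap by its rim and used it to push the block into the corner. I screwed the cap down clockwise until it hit the stop, then backed it off by turning the tool back 92°. It finished still gripped at 55 N.

**Block in the corner:** Both bars resisted the push. At the end the arm was still pressing about 21 N along x and 9 N along y. The block's corners in the last side picture lie within about 3 px of an 8× enlargement of where they should be when flush. It did not move while the cap was turned.

**Cap at the stop:** The turning moment jumped from about -0.1 to +0.44 N m after roughly 120° of turning, which is within the expected travel. The fingers then slipped about 10° round the cap and about 3 mm sideways along it.

**Quarter turn back:** The witness mark reads about -65° now. I put the stop at about -157°, from the tool's angle there and the final mark. The mark was hard to read at the stop itself, so I put the back-off at about 90°, give or take 5°.

**What I could not confirm:** The arm blocked the top view of the block. I checked flushness only from the side camera and the forces. The other parts looked unmoved in the last pictures, though I did not measure them and the arm hid some of them.

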